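# Open a fuel can with a squeeze-tab safety cap

## Robot

A 6-joint arm with a two-finger parallel gripper is mounted at the origin on the work surface. World frame = base frame: x ahead of the robot, y to its left, z up, the work surface at z = 0. Lengths are in m, angles in degrees, forces in N, time in s.
With the tool pointing down it reaches from about 0.325 to 0.85 m from the base axis. Payload 15.5 kg.
Tool frame: the origin (TCP) lies at the very end of the fingers, on their centre line; the grasp point (between the pads) lies arm.grip_depth behind it (arm.grip_depth is the distance from the TCP to the grasp point, in m); z points along the fingers, y is the direction in which the jaws open and shut (so a half turn about z gives the same grasp; the last joint's range is limited). The gripper opens to 91 mm and grips with 3 to 60 N. Pads are 32 mm wide; open, the fingers measure 118 mm over their backs; the gripper's body (76 mm by 178 mm) begins 60 mm behind the grasp point.
Start: joints at [-74.341, 28.281, 77.091, -0, 74.628, -5.472], TCP at [0.225, -0.583, 0.214] pointing down, gripper open.
Joint ranges: [-166.48, 166.48], [-47.26, 123.95], [12.59, 153.08], [-70.14, 250.14], [6.76, 159.57], [-176.63, 176.63]. Speed limits (degrees/s): [108.29, 108.29, 147.25, 172.46, 172.46, 172.46].

## Interface

Orientations are given as a 3x3 rotation matrix whose columns are the frame's x, y, z axes.
In Python, from rig import arm gives the robot as it stands. Calls block until the motion is done:
- arm.move_to(position, orientation): joint-space move of the TCP to a pose.
- arm.move_l(position, orientation=None, feed=0.15): straight line of the TCP; orientation=None keeps the orientation; feed is the mean speed in m/s.
- arm.move_joints(angles): joint-space move.
- arm.grip(opening): finger opening in m; the grip force is fixed at half the most; returns when the fingers have stopped.
- arm.sleep(seconds).
- arm.solve_ik(position, orientation): joint angles nearest the present ones, or None.
- arm.snapshot(name): name is "scene" or "side" or "wrist"; returns the picture (384x512x3 uint8, red, green, blue); there is no depth.
- arm.get_calibration(name): a dict with "intrinsics" (3x3 intrinsics, pixels), "cam_to_world" (4x4, takes a point from camera to world coordinates). Camera axes: x right, y down, z forward; pixel columns grow to the right and rows downward; lengths in m; the calibration is good to about 2 mm. The wrist camera is an equidistant fisheye: a pixel r from the principal point sees the ray r / f radians off the axis. A picture is of the moment at which its call begins: read the wrist's pose just before it. get_calibration takes no time and is no camera call; for the wrist camera it gives the pose at the moment of the call.
A pose or a line that the arm cannot do raises arm.Unreachable and nothing moves.
- arm.sign_off(): hands the job in, once; it reports no verdict.
Readings, each from a call of its own:
- arm.current_t(): time.
- arm.current_joint_positions(): joint angles.
- arm.current_dq(): joint speeds.
- arm.current_tau(): joint torques, N m.
- arm.current_ee_pos(): TCP position.
- arm.current_tool_rot(): TCP orientation.
- arm.current_force(): force on the tool from outside, world axes, zero at the start.
- arm.current_torque(): the same for the moment, N m.
- arm.current_width(): finger opening in m.
Only numpy, scipy, OpenCV 4.12 (cv2) and the standard library are available. Lean on these libraries where they do the work, as an engineer would, in place of code of your own. Each camera call takes 0.05 s, during which the arm holds its last target.

## Task

Open the empty fuel can so that it can air before it goes on the shelf: pinch the two side tabs of its safety cap together and, with the tabs pinched, turn the cap anticlockwise (seen from above) until it comes free at its stop, letting go and taking a new hold on the way if you need to. Then lift the cap off and set it down gently in the steel tray, top side up, without dropping it. Leave the other things on the table where they are.

Things in the scene. Friction and masses are not known exactly. Their poses are not given: they have to be found in the camera images.
- cap_center (a point): safety cap of the can, grey plastic, 90 to 135 g, on the neck at the start: round, 44 mm across, 35 mm high, with an upright flat tab on each of two opposite sides. Point on its axis, half-way up: 17.5 mm below its flat top, 17.5 mm above the lower edge it stands on. z up; x through both tabs (a half turn looks the same)
- tab_a_pad (a point): middle of the outer ribbed face of the tab on the cap's +x side. A tab is 18 mm wide, 30 mm tall; 62 mm over both tabs when free, 50 mm with both fully in. Fingers close along the cap's x on the part from 8 to 35 mm above the cap's lower edge; below that a ring of teeth on the can (top 5 mm above that edge) is in the way of fingertips
- tab_b_pad (a point): the same on the cap's -x side. Each tab has a tooth at its foot, pointing outward, that stands in a gap of the can's ring and blocks turning; with both tabs pressed in at least 4 mm the teeth pass. Let go part way round, they catch in the next gap (36 degrees apart) and can be pinched anew
- tab_a (a joint): how far the first tab is pressed in, m: 0 free, 0.006 fully in. Its spring pushes back with 5 N at 0 and 11 N fully in, so a grip of 20 to 35 N presses both home. It springs out when let go
- tab_b (a joint): the same for the other tab
- neck (a point): on the axis of the filler neck, level with the top of the ring of ten upright teeth (74 mm across) around it, about 200 mm over the table. z up; x along the can towards its carrying handle; these axes do not turn with the cap. At the start cap_center is 12.5 mm above this point and the tabs lie along this x within 5 degrees
- cap_lug (a point): one of two bayonet lugs hidden in the cap, 18 mm from its axis on the cap's +y side, 5 mm above cap_center. The bayonet frees the cap 105 to 115 degrees anticlockwise of the start; a firm stop (the moment jumps by over 0.4 N m) comes some 14 degrees later. Till then it cannot be lifted. A rubber seal pushes up with 10 N: turning takes 0.1 to 0.3 N m; freed, the cap rises 2 mm
- can: dark grey-green plastic fuel can, 250 x 140 mm, its shoulder at 190 mm and carrying handle at 195 mm height, held in a low steel corner rack screwed to the table: it does not move. Origin under the middle of the rack on the table, x along the can towards the handle; the neck is 75 mm from the middle towards -x
- tray_in (a point): centre of the inner floor of a low open steel tray, fixed, 200 mm (its x) by 240 mm (its y) outside and 26 mm high, walls and floor about 4 to 5 mm thick; z up
- oil_mid (a point): oil bottle, upright, 68 mm across and 170 mm high; this point is 85 mm up. Leave it alone
- hammer: hammer lying on the table, 300 mm long along its x; origin under its middle. Leave it alone
- driver: screwdriver lying on the table, 200 mm long along its x. Leave it alone
- jar_mid (a point): white plastic jar with a steel lid, upright, 72 mm across and 85 mm high; this point is half-way up. Leave it alone
Not all that is in view belongs to the job. Leave any green, pink or yellow look-alike of the part that bears cap_center alone.

How it is judged (in metres and radians):
On the way, in this order (a step that is already met when the one before it is completed fails the run):
1. both tabs are pinched in with the cap still where it was locked (value of joint each of tab_a, tab_b above 0.0035 m and horizontal distance between cap_center and neck below 0.005 m and z of cap_center in the frame of neck below 0.019 m and y of cap_lug in the frame of neck above 0.013 m), for 0.1 s.
2. the cap is turned anticlockwise on the neck, more than 90 degrees from where it was locked (horizontal distance between cap_center and neck below 0.005 m and z of cap_center in the frame of neck below 0.019 m and y of cap_lug in the frame of neck below 0 m and x of cap_lug in the frame of neck below 0 m), for 0.1 s.
3. the cap is lifted off the neck (z of cap_center in the frame of neck above 0.05 m), for 0.1 s.
At the end, for the whole second after the job is handed in: The cap stands at rest on the floor of the tray, inside its walls, top side up within 0.2 rad, tabs sprung out (pressed less than 2 mm) (x of cap_center in the frame of tray_in between -0.08 and 0.08 m and y of cap_center in the frame of tray_in between -0.1 and 0.1 m and z of cap_center in the frame of tray_in between 0.01 and 0.024 m and angle between cap_center's own z axis and vertical below 0.2 rad and linear speed of cap below 0.02 m/s and value of joint each of tab_a, tab_b below 0.002 m); the robot touches nothing.
It fails at once if the cap is dropped or thrown (moves faster than 0.7 m/s, about a 25 mm fall, while nothing holds it) (linear speed of cap above 0.7 m/s and contact force between the fingers and cap below 0.05 N).
It fails at once if the bottle, hammer, screwdriver or jar is moved more than 30 mm (distance of any of oil_mid, hammer, driver, jar_mid from where it was at the start of the episode above 0.03 m).
It also fails if it takes over 67 s, if anything falls off the work surface, if the arm or the gripper's body presses on something with over 40 N, if the wrist force passes 120 N, or if a joint passes its speed limit or range.

## Working session

There is one attempt and no reset: what is moved stays moved. The work goes in short steps, each a Python script; the robot and the scene stay as the last script left them, time stands still between calls to the robot, and variables do not carry over. Pictures are saved under pics/ and viewed, and the job is handed in when it is done.

```bash
ls; mkdir -p pics; python3 - <<'E'
from rig import arm
import cv2,numpy as np
print(arm.current_t(),arm.grip_depth,arm.current_width(),arm.current_ee_pos(),arm.current_tool_rot())
for n in ["scene","side","wrist"]:
    c=arm.get_calibration(n);print(n,c)
    p=arm.snapshot(n);cv2.imwrite(f"pics/{n}0.png",p[:,:,::-1])
E
```

```text
pics
0.0 0.0188 0.09126986500759181 [ 0.22520202 -0.58258948  0.21331853] [[ 9.32767238e-01  3.60479094e-01 -3.20724692e-04]
 [ 3.60479207e-01 -9.32766434e-01  1.23363899e-03]
 [ 1.45539837e-04 -1.26631261e-03 -9.99999188e-01]]
scene {'intrinsics': array([[450.4517224 ,   0.        , 251.16105895],
       [  0.        , 450.4517224 , 183.87890006],
       [  0.        ,   0.        ,   1.        ]]), 'cam_to_world': array([[ 0.49996139,  0.71770841, -0.48469913,  1.23753015],
       [ 0.8660297 , -0.41071008,  0.2851487 , -0.37780989],
       [ 0.0055828 , -0.56232719, -0.82689598,  1.28474759],
       [ 0.        ,  0.        ,  0.        ,  1.        ]])}
side {'intrinsics': array([[368.48569641,   0.        , 264.85516557],
       [  0.        , 368.48569641, 187.8555724 ],
       [  0.        ,   0.        ,   1.        ]]), 'cam_to_world': array([[-0.75886739, -0.40864006,  0.50708341,  0.00818444],
       [-0.65091397,  0.45109838, -0.6105909 ,  0.63935354],
       [ 0.0207674 , -0.7934252 , -0.60831338,  0.78676941],
       [ 0.        ,  0.        ,  0.        ,  1.        ]])}
wrist {'intrinsics': array([[297.31863964,   0.        , 254.77006528],
       [  0.        , 297.31863964, 197.96488099],
       [  0.        ,   0.        ,   1.        ]]), 'cam_to_world': array([[ 3.60494745e-01, -8.93318168e-01, -2.68376956e-01,
         3.02252621e-01],
       [-9.32760987e-01, -3.45037037e-01, -1.04433635e-01,
        -5.52658371e-01],
       [ 6.92474034e-04,  2.87979331e-01, -9.57636374e-01,
         3.83725366e-01],
       [ 0.00000000e+00,  0.00000000e+00,  0.00000000e+00,
         1.00000000e+00]])}
```

View pics/scene0.png

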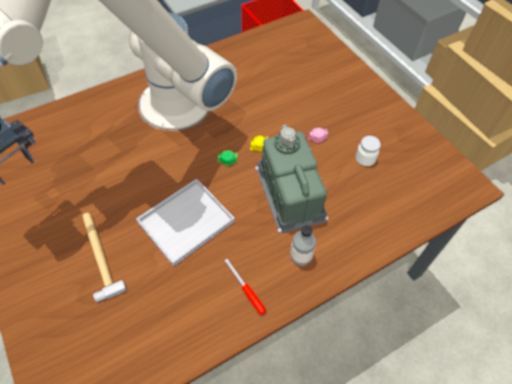

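View pics/side0.png

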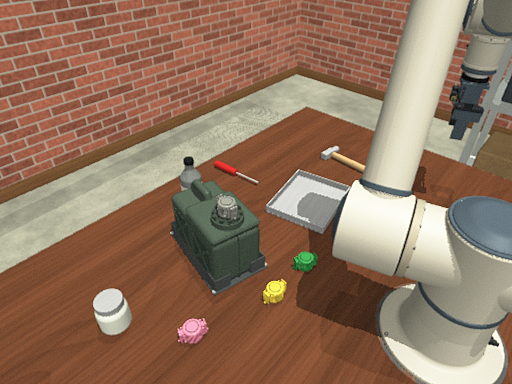

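View pics/wrist0.png

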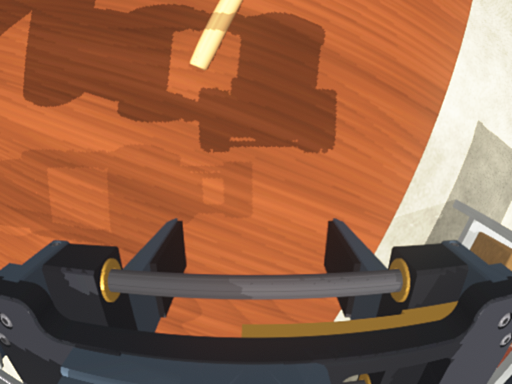

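The scene view shows the can at (295,180), its cap at (288,133), the tray at (186,221) and the look-alikes on the table. In the side view the cap is at (228,205). I'll zoom in.

```bash
python3 - <<'E'
import cv2,numpy as np
a=cv2.imread("pics/scene0.png")[110:240,120:340];b=cv2.imread("pics/side0.png")[150:300,160:280]
cv2.imwrite("pics/z1.png",cv2.resize(a,None,fx=3.6,fy=3.6,interpolation=cv2.INTER_CUBIC))
cv2.imwrite("pics/z2.png",cv2.resize(b,None,fx=4,fy=4,interpolation=cv2.INTER_CUBIC))
E
```

```text
(no output)
```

View pics/z1.png

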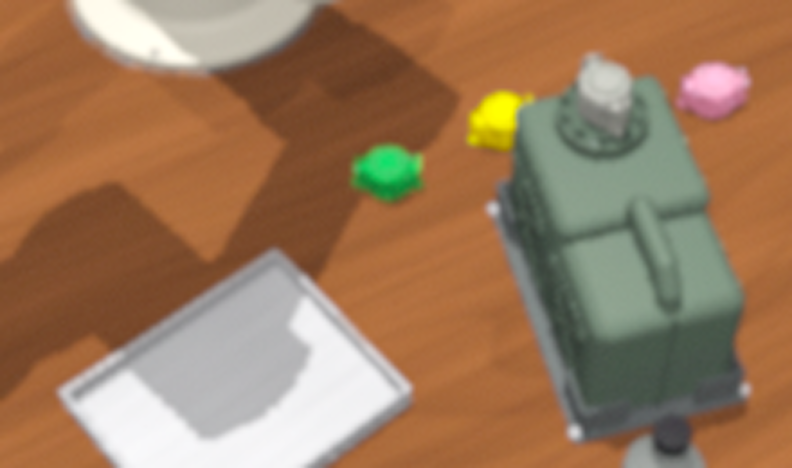

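View pics/z2.png

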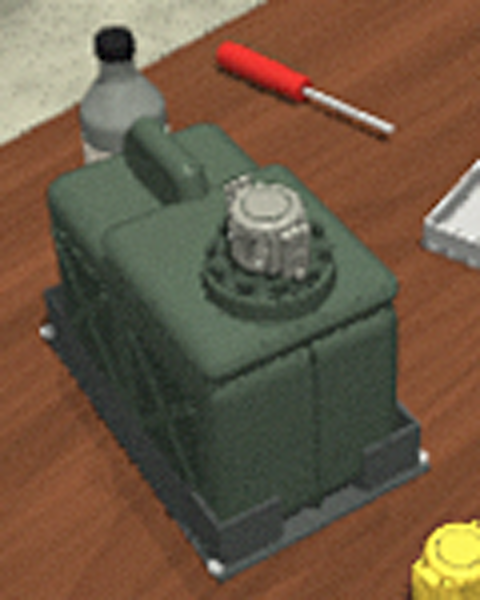

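```bash
cat > h.py <<'E'
import numpy as np,cv2
from rig import arm
def ray(n,uv,C=None):
    c=C or arm.get_calibration(n);K=c["intrinsics"];T=np.array(c["cam_to_world"])
    x=(uv[0]-K[0,2])/K[0,0];y=(uv[1]-K[1,2])/K[1,1]
    if n=="wrist":
        r=np.hypot(x,y);s=np.sin(r)/max(r,1e-9);d=np.array([x*s,y*s,np.cos(r)])
    else: d=np.array([x,y,1.]);d/=np.linalg.norm(d)
    return T[:3,3],T[:3,:3]@d
def plane(n,uv,z,C=None):
    o,d=ray(n,uv,C);return o+d*(z-o[2])/d[2]
def tri(rs):
    A=sum(np.eye(3)-np.outer(d,d) for o,d in rs);b=sum((np.eye(3)-np.outer(d,d))@o for o,d in rs)
    return np.linalg.solve(A,b)
E
python3 - <<'E'
from h import *
np.set_printoptions(precision=4,suppress=True)
s=(227,200.5);c=(287.8,130.8)
print("tri",tri([ray("side",s),ray("scene",c)]),plane("side",s,.23),plane("scene",c,.23))
for p in [(171.25,233),(213.75,291.75),(265.75,264.5)]:print("rack side",plane("side",p,.005))
for p in [(256.1,167.8),(279.4,230),(326.1,218.3)]:print("rack scene",plane("scene",p,.005))
for p in [(275,252),(62,393),(410,390)]:
  print("tray",plane("scene",(p[0]/3.6+120,p[1]/3.6+110),.026))
# full tray
im=cv2.imread("pics/scene0.png");print(plane("scene",(186,221),.005))
E
```

```text
tri [0.5052 0.1808 0.2324] [0.5068 0.1781 0.23  ] [0.5041 0.1827 0.23  ]
rack side [0.7229 0.2104 0.005 ]
rack side [0.4737 0.2712 0.005 ]
rack side [0.433  0.1153 0.005 ]
rack scene [0.4367 0.1128 0.005 ]
rack scene [0.6877 0.0527 0.005 ]
rack scene [0.7269 0.2081 0.005 ]
tray [ 0.3935 -0.0972  0.026 ]
tray [ 0.4368 -0.3289  0.026 ]
tray [ 0.588  -0.0588  0.026 ]
[ 0.5086 -0.1933  0.005 ]
```

```bash
cat >> h.py <<'E'
def R(psi):  # tool down, tool y along world angle psi (deg)
    p=np.radians(psi);y=np.array([np.cos(p),np.sin(p),0]);z=np.array([0,0,-1.]);return np.column_stack([np.cross(y,z),y,z])
np.set_printoptions(precision=4,suppress=True)
E
python3 - <<'E'
from h import *
for psi in [-13.8,166.2,-13.8+60,106,166.2+100]:
    for z in [.35,.207]: print(psi,z,arm.solve_ik([.506,.1805,z],R(psi)))
E
```

```text
-13.8 0.35 [13.2628 14.919  76.9871 -0.     88.0939 27.0628]
-13.8 0.207 [13.2628 21.6607 90.0247 -0.     68.3146 27.0628]
166.2 0.35 [  13.2628   14.919    76.9871   -0.       88.0939 -152.9372]
166.2 0.207 [  13.2628   21.6607   90.0247   -0.       68.3146 -152.9372]
46.2 0.35 [ 13.2628  14.919   76.9871  -0.      88.0939 -32.9372]
46.2 0.207 [ 13.2628  21.6607  90.0247  -0.      68.3146 -32.9372]
106 0.35 [ 13.2628  14.919   76.9871  -0.      88.0939 -92.7372]
106 0.207 [ 13.2628  21.6607  90.0247  -0.      68.3146 -92.7372]
266.2 0.35 [ 13.2628  14.919   76.9871  -0.      88.0939 107.0628]
266.2 0.207 [ 13.2628  21.6607  90.0247  -0.      68.3146 107.0628]
```

```bash
python3 - <<'E'
from h import *
arm.move_to([.506,.1805,.36],R(-13.8))
print(arm.current_t(),arm.current_ee_pos(),arm.current_joint_positions())
arm.sleep(.2)
c=arm.get_calibration("wrist");import pickle;pickle.dump(c,open("w1.pkl","wb"))
p=arm.snapshot("wrist")[:,:,::-1];cv2.imwrite("pics/w1.png",p)
for n in ["scene"]:cv2.imwrite("pics/s1.png",arm.snapshot(n)[:,:,::-1])
o=np.array([.5052,.1808,.231]);Ti=np.linalg.inv(c["cam_to_world"]);q=Ti@np.append(o,1);print(q)
q=q[:3]/np.linalg.norm(q[:3]);th=np.arccos(q[2]);k=c["intrinsics"];f=k[0,0]
u=k[:2,2]+f*th*q[:2]/np.linalg.norm(q[:2]);print(u)
x,y=u.astype(int);cv2.imwrite("pics/w1z.png",cv2.resize(p[max(0,y-70):y+70,x-90:x+90],None,fx=4,fy=4,interpolation=cv2.INTER_CUBIC));print(x-90,max(0,y-70))
E
```

```text
3.0583 [0.5062 0.1799 0.3598] [13.2025 14.6322 75.9102 -0.0049 89.4687 27.0554]
[-0.0018 -0.0079  0.3103  1.    ]
[253.0115 190.3808]
163 120
```

View pics/w1z.png

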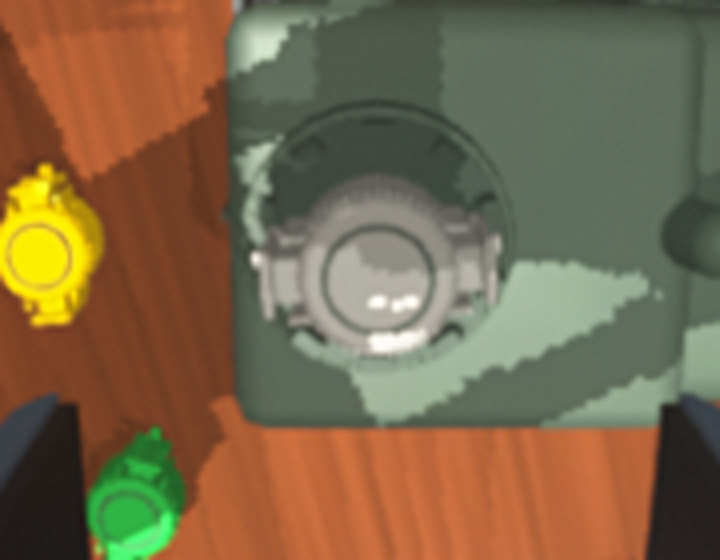

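View pics/w1.png

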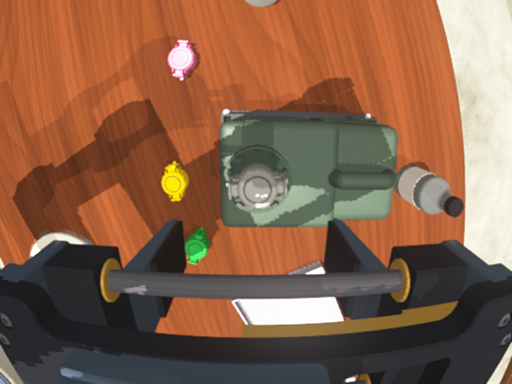

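```bash
python3 - <<'E'
from h import *
import pickle
c=pickle.load(open("w1.pkl","rb"));z=lambda a,b:(163+a/4,120+b/4)
w=ray("wrist",z(378,279),c)
s=(227,200.5);cc=(287.8,130.8)
print(plane("wrist",z(378,279),.23,c),tri([ray("side",s),ray("scene",cc),w]),tri([ray("side",s),w]),tri([ray("scene",cc),w]))
a=plane("wrist",z(265,285),.228,c);b=plane("wrist",z(493,270),.228,c);print(a,b,(a+b)/2,np.linalg.norm(a-b),np.degrees(np.arctan2(*(b-a)[1::-1])))
# can yaw from shoulder edge bottom
a=plane("wrist",z(260,425),.19,c);b=plane("wrist",z(640,424),.19,c);print(np.degrees(np.arctan2(*(b-a)[1::-1])))
E
```

```text
[0.5099 0.1801 0.23  ] [0.5073 0.1803 0.2322] [0.509  0.1781 0.228 ] [0.5091 0.1806 0.2353]
[0.4804 0.1851 0.228 ] [0.5398 0.1747 0.228 ] [0.5101 0.1799 0.228 ] 0.06035875377658059 -9.9572837415003
-14.001804620440108
```

The wrist view puts the cap centre at (257,190). The tabs lie at about -10°, and the rays give roughly (0.508, 0.180). Next I descend and pinch, watching the forces.

```bash
python3 - <<'E'
from h import *
P=np.array([.5085,.180]);Ro=R(-10)
arm.move_to([*P,.27],Ro)
arm.sleep(.2);f0=arm.current_force()
arm.move_l([*P,.209],feed=.08)
arm.sleep(.2);print(arm.current_t(),arm.current_ee_pos(),f0,arm.current_force(),arm.current_torque())
cv2.imwrite("pics/w2.png",arm.snapshot("wrist")[:,:,::-1])
for w in [.066,.060,.056,.046]:
    arm.grip(w);arm.sleep(.1);print(arm.current_t(),w,arm.current_width(),arm.current_force(),arm.current_torque())
    f=arm.current_force()
    print("  along jaw",f@Ro[:,1])
cv2.imwrite("pics/w3.png",arm.snapshot("wrist")[:,:,::-1])
E
```

```text
5.1167 [0.5087 0.1801 0.2094] [-0.1969 -0.1646  0.4104] [0.1073 0.3176 0.049 ] [-0.0488 -0.0821  0.0011]
5.8417 0.066 0.06597959342745018 [-0.6537 -0.2865 -0.7706] [-0.0177 -0.0626  0.0321]
  along jaw -0.5940556724929783
6.2667 0.06 0.060310585145988055 [-0.0756 -0.3916  0.5926] [-0.0992 -0.1241 -0.0098]
  along jaw -0.0064219825689356995
6.6583 0.056 0.05587647431927042 [-0.052  -0.2525  1.62  ] [-0.0847 -0.0719  0.0419]
  along jaw -0.007402338121576313
7.0333 0.046 0.04914292718734876 [ 0.4153 -1.2906  5.1002] [-0.2114 -0.0902 -0.0366]
  along jaw 0.6330973720140889
```

View pics/w3.png

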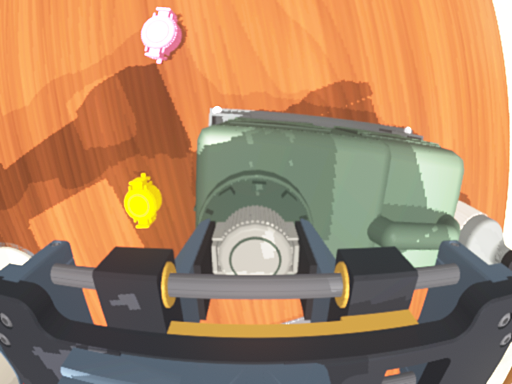

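The tabs are fully in: the width is 49 mm and the side force is under 1 N. Now I turn in steps.

```bash
python3 - <<'E'
from h import *
q0=np.array(arm.current_joint_positions());np.save("q0.npy",q0)
for d in [5,15,30,45,60,75,90,100,106,110,114,117,120,123,126,128,130]:
    q=q0.copy();q[5]-=d;arm.move_joints(q)
    f=arm.current_force();m=arm.current_torque();jp=arm.current_joint_positions()
    print(round(arm.current_t(),2),d,round(q0[5]-jp[5],2),arm.current_width(),f,m,arm.current_ee_pos())
    if abs(m[2])>.55 or np.linalg.norm(f)>35: break
cv2.imwrite("pics/w4.png",arm.snapshot("wrist")[:,:,::-1])
E
```

```text
7.33 5 4.88 0.049071635338886456 [0.1736 0.6493 3.7615] [-0.1065 -0.1274  0.092 ] [0.5087 0.18   0.2092]
7.62 15 14.67 0.04932347941488033 [-0.0995  0.7614  4.1456] [-0.0305 -0.1034  0.0772] [0.5087 0.18   0.2092]
7.99 30 29.56 0.04945834844299753 [-0.5474 -0.4039  4.8622] [-0.0102 -0.0746  0.0578] [0.5087 0.18   0.2092]
8.36 45 44.53 0.049104287731984754 [-0.1956  0.0175  4.4601] [ 0.0342 -0.1469  0.0382] [0.5087 0.18   0.2092]
8.72 60 59.52 0.04913293602863313 [-1.0109 -1.281   5.5843] [ 0.0496 -0.1854  0.102 ] [0.5087 0.18   0.2092]
9.09 75 74.64 0.049284859017899585 [-0.7688  0.474   4.9663] [ 0.0157 -0.1856  0.048 ] [0.5087 0.18   0.2092]
9.46 90 89.64 0.04909566546829493 [ 0.3724 -0.2711  3.7897] [ 0.0516 -0.1896  0.0143] [0.5087 0.18   0.2092]
9.75 100 99.66 0.049031797845456145 [ 0.3092 -0.902   5.2465] [ 0.1332 -0.0774  0.0223] [0.5087 0.18   0.2092]
10.0 106 105.66 0.04920947917139234 [ 0.7852 -0.5969  5.4687] [ 0.1581 -0.1213  0.0202] [0.5087 0.18   0.2093]
10.25 110 109.64 0.048929203539107305 [ 0.0614 -0.8047  6.6514] [ 0.1188 -0.0762  0.0588] [0.5087 0.18   0.2093]
10.5 114 113.64 0.04914457965396125 [-0.5462  0.0616  6.6441] [ 0.1101 -0.0417  0.0513] [0.5088 0.18   0.2093]
10.75 117 116.63 0.04905207337181475 [-0.2431  0.3855  7.0853] [ 0.1624 -0.0742  0.0112] [0.5087 0.1801 0.2093]
11.0 120 119.62 0.04912030121067791 [-0.875   0.8607  6.8822] [ 0.2986  0.0038 -0.3022] [0.5087 0.1801 0.2093]
11.25 123 122.6 0.04904747200052867 [-0.547   0.4905  6.18  ] [ 0.3172 -0.0484 -0.7079] [0.5087 0.1801 0.2093]
```

View pics/w4.png

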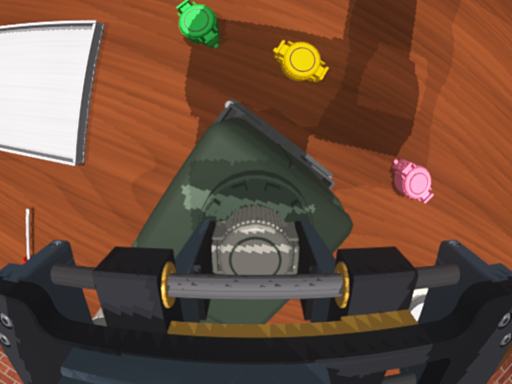

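The moment jumped to 0.7 N m at about 122°, so that is the stop. I'll ease back 3° and lift gently.

```bash
python3 - <<'E'
from h import *
q=np.array(arm.current_joint_positions());q[5]+=3;arm.move_joints(q)
p=np.array(arm.current_ee_pos());print(arm.current_force(),arm.current_torque())
ok=True
for dz in [.002,.005,.01,.02]:
    arm.move_l([p[0],p[1],p[2]+dz],feed=.03);f=arm.current_force();print(dz,arm.current_ee_pos(),f,arm.current_torque(),arm.current_width())
    if abs(f[2])>25: ok=False;break
if ok: arm.move_l([p[0],p[1],.33],feed=.12)
arm.sleep(.2);print(arm.current_t(),arm.current_force(),arm.current_width())
cv2.imwrite("pics/w5.png",arm.snapshot("wrist")[:,:,::-1])
a=arm.snapshot("side")[:,:,::-1];cv2.imwrite("pics/s5.png",a)
E
```

```text
[-0.1578 -0.9427  6.7881] [ 0.1701 -0.0473 -0.3058]
0.002 [0.5087 0.1801 0.2117] [-2.7842 -1.1184  6.974 ] [ 0.07    0.1764 -0.3147] 0.04891989929340302
0.005 [0.5086 0.18   0.2146] [-1.4845 -1.9041  4.2032] [-0.2794  0.3605 -0.2082] 0.048907137364138216
0.01 [0.509  0.1802 0.2197] [-0.0078  0.4918 -1.9336] [ 0.1539 -0.1253 -0.0264] 0.04876154102442011
0.02 [0.5089 0.1802 0.2296] [-0.7756  0.0127 -1.2226] [ 0.1018 -0.1272  0.0212] 0.04921023318810738
14.0417 [ 0.3931  0.1626 -0.6605] 0.04906614700710535
```

View pics/s5.png

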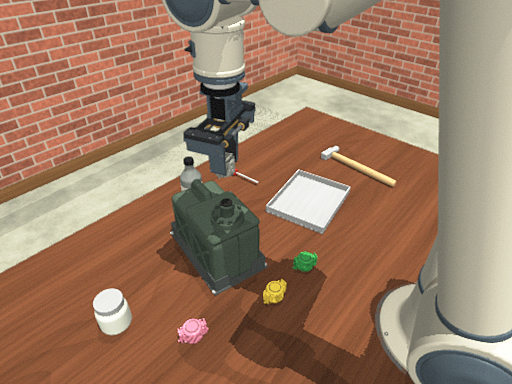

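View pics/w5.png

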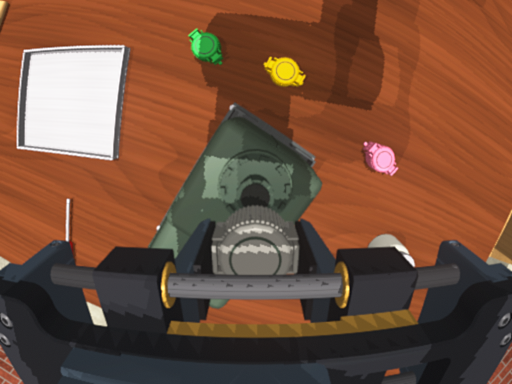

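The cap is in the grip, the neck is bare, and the tray shows at (72,100) in the wrist view. Next I carry it over and lower it until contact.

```bash
python3 - <<'E'
from h import *
T=np.array([.511,-.193]);Ro=R(101)
arm.move_to([*T,.30],Ro)
arm.move_l([*T,.08],feed=.12);arm.move_l([*T,.032],feed=.06)
arm.sleep(.3);f0=np.mean([arm.current_force()[2] for _ in range(1)]);print(arm.current_t(),f0,arm.current_width(),arm.current_ee_pos())
z=.032
while z>.009:
    z-=.001;arm.move_l([*T,z],feed=.02);f=arm.current_force();
    print(round(z,4),f, arm.current_ee_pos()[2])
    if f[2]-f0>4:break
arm.sleep(.1);print(arm.current_t(),arm.current_force())
cv2.imwrite("pics/s6.png",arm.snapshot("side")[:,:,::-1])
cv2.imwrite("pics/w6.png",arm.snapshot("wrist")[:,:,::-1])
E
```

```text
18.775 -0.9619489104771134 0.04933198478467215 [ 0.5111 -0.193   0.0322]
0.031 [-0.1589  0.6292 -0.6885] 0.030980387049172053
0.03 [ 0.1325 -0.0064 -0.7214] 0.029905260966261504
0.029 [-0.207  -0.0494 -0.6679] 0.02893232383353558
0.028 [ 0.8569 -0.117  -0.719 ] 0.027938524469947285
0.027 [-0.0378  0.5516 -2.0796] 0.026924656017980345
0.026 [-0.8578  0.8475 -1.6521] 0.025945932430867437
0.025 [-0.0482  0.7364 -0.769 ] 0.024920778612802
0.024 [-0.2107  0.4514 -1.2914] 0.02390544049780624
0.023 [-0.4492  0.3893 -1.0743] 0.02293462871315793
0.022 [ 0.0319  0.2355 -1.1466] 0.0219424642477149
0.021 [ 0.6549  0.1717 -1.0573] 0.020934368849103057
0.02 [ 0.3315 -0.4195 -0.5363] 0.01995233786091088
0.019 [ 0.308  -0.6089 -1.2706] 0.018955158267931604
0.018 [ 0.1903  0.7515 -1.1726] 0.017936372611338226
0.017 [-2.2806  1.4477  7.9809] 0.017389432375926557
22.625 [-0.6708 -0.028   8.5901]
```

View pics/s6.png

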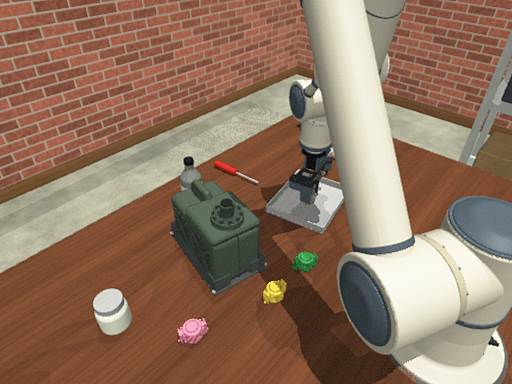

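View pics/w6.png

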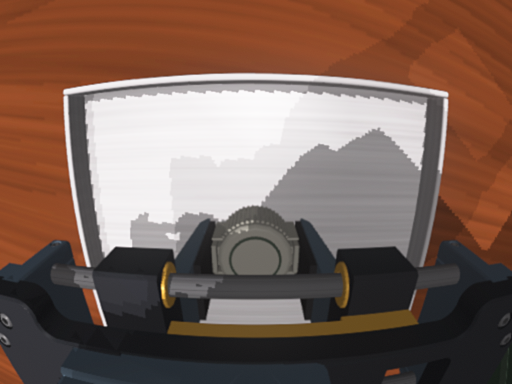

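Contact came at TCP z = 17 mm, inside the tray. I'll release and retreat.

```bash
python3 - <<'E'
from h import *
p=np.array(arm.current_ee_pos());T=p[:2]
arm.move_l([*T,.018],feed=.02)
arm.grip(.060);arm.grip(.088);arm.sleep(.2);print(arm.current_width(),arm.current_force())
arm.move_l([*T,.12],feed=.08);arm.move_l([*T,.22],feed=.15);arm.sleep(.3)
print(arm.current_t(),arm.current_force())
p=arm.snapshot("wrist")[:,:,::-1];cv2.imwrite("pics/w7.png",p)
cv2.imwrite("pics/s7.png",arm.snapshot("side")[:,:,::-1]);cv2.imwrite("pics/c7.png",arm.snapshot("scene")[:,:,::-1])
E
```

```text
0.08788640288083668 [0.2685 1.0317 0.5677]
26.7167 [-0.611  -0.5737 -0.0345]
```

View pics/w7.png

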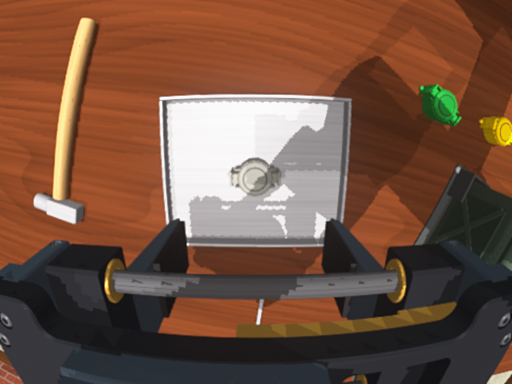

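View pics/s7.png

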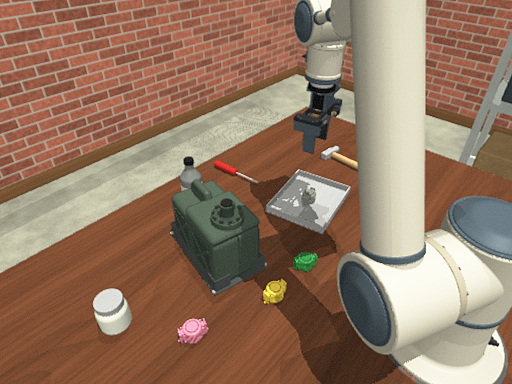

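View pics/c7.png

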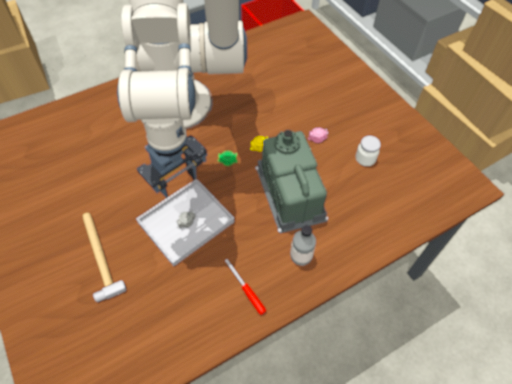

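The cap stands upright near the centre of the tray, at (255,177) in the wrist view, with its tabs out. The other objects haven't moved.

```bash
python3 - <<'E'
from h import *
arm.sign_off();print(arm.current_t())
E
```

```text
the job is handed in; nothing more can be done
the job is handed in; nothing more can be done
```

The cap is off the can and standing top side up near the middle of the tray, and I handed the job in at about 27 s. `sign_off` reported no verdict.

- **Pinch:** both tabs went fully in, with the finger opening at 49 mm and the side force around 1 N.
- **Turn:** I turned the cap anticlockwise in one go. The moment jumped to 0.7 N m at about 122°, which I took as the stop, and I eased back 3° before lifting.
- **Lift:** it came free without resistance, and the pictures showed the bare neck and the cap in the grip.
- **Set-down:** I lowered it 1 mm at a time until contact at about 8 N, raised it 0.6 mm, then opened the fingers and backed off.

In the last pictures the cap's tabs look sprung out and the gripper is clear, with force readings at noise level. The bottle, hammer, screwdriver, jar and look-alike caps look where they were; I judged that by eye and did not measure it.

The cameras disagreed on the cap's position by up to about 5 mm. I used a value between them, and the low side force when pinching suggests it was well centred.

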